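Shake the wash balls out of the dial-lid jar into the dispenser drawer

ROBOT

A 6-joint arm with a two-finger parallel gripper is mounted at the origin on the work surface. World frame = base frame: x ahead of the robot, y to its left, z up, the work surface at z = 0. Lengths are in mm, angles in rad, forces in N, time in s.
With the tool pointing down it reaches from about 350 to 975 mm from the base axis. Payload 7.1 kg.
Tool frame: the origin (TCP) lies on the front face of the gripper's body, between the roots of the fingers; the fingertips stand 80 mm ahead of it and the grasp point (between the pads) lies 61 mm ahead of it; z points along the fingers, y is the line along which they close (so a half turn about z gives the same grasp; the last joint's range is limited). The gripper opens to 88 mm and grips with 3 to 60 N. Pads are 20 mm wide; open, the fingers measure 115 mm over their backs; the gripper's body (75 mm by 178 mm) begins 61 mm behind the grasp point.
Start: joints at [-1.308, 0.423, 1.63, -0, 1.089, -0.019], TCP at [173.822, -600.326, 302.675] pointing down, gripper open.
Joint ranges: [-3, 3], [-0.9, 2.11], [0.09, 2.58], [-1.31, 4.45], [0.11, 2.69], [-2.54, 2.54]. Speed limits (rad/s): [2.39, 2.39, 3.01, 3.14, 3.14, 3.14].

INTERFACE

Orientations are given as a rotation vector (axis times angle).
In Python, from workcell import readout, vision, close_job gives the robot as it stands.
- The arm moves only by the tool servo_tool, never from a script. Its argument "plan" is a list that holds one entry, the list of rows, each a list of 7 numbers: the gripper command: -1 is fully open, 1 is shut, values between are in proportion, then the shift along the world's x, y, z in units of 40 mm (1.0 is 40 mm), then the turn, a rotation vector about the world's x, y, z in units of 5 degrees (1.0 is 5 degrees). A call has 1 to 5 rows; each row shifts and turns the commanded pose from where the row before left it; what a row does not reach is not made up. A row lasts 1/12 s, in which the tool goes at most 41.7 mm and 7.16 degrees, less where a joint would pass 70% of its speed; a pose out of reach is approached as far as the arm can. A call is refused whole if a number of a shift passes 1 or a number of a turn 1, either way. A call with a gripper value outside its range is refused whole. The fingers move at their own pace and stop on an object; the grip force is fixed at half the most. Time passes only in rows, so rows that do not move let the fingers close. It gives the time, the measured TCP pose, the force, the opening and the grip force at its end, in the units of the state.
- readout.get_obs(): the state, without advancing time (a new reading comes with each control period).
- vision.get_image(name): name is "scene" or "top" or "wrist"; returns the picture (384x512x3 uint8, red, green, blue); there is no depth.
- vision.camera_params(name): a dict with "fx", "fy", "cx", "cy" (pixels), "rvec" (rotation vector, rad) and "tvec" (3), from world to camera coordinates, as OpenCV has them; the wrist camera has in their place "hand_eye" (4x4, takes a point from camera to tool coordinates, whose origin is the TCP and whose axes are the flange's). Camera axes: x right, y down, z forward; pixel columns grow to the right and rows downward; lengths in mm; the calibration is good to about 2 mm. A picture is of the moment at which its call begins: read the wrist's pose just before it. camera_params takes no time and is no camera call.
- close_job(): hands the job in; it is judged then, once.
The state is a dict: "t": time; "qpos": joint angles; "qvel": joint speeds; "joint_torque": joint torques, N m; "ee_pos": TCP position; "orientation": TCP orientation; "ft_force": force on the tool from outside, world axes, zero at the start; "moment": the same for the moment, N m; "width": finger opening in mm; "grasp_force": force on a finger pad.
Only numpy, scipy, OpenCV 4.12 (cv2) and the standard library are available. Lean on these libraries where they do the work, as an engineer would, in place of code of your own. Each camera call takes 0.05 s, during which the arm holds its last target. There are 200 camera calls.

TASK

The clear jar in the slanted steel cradle holds three ceramic wash balls behind a dial lid. With the jar still seated in its cradle, turn the dial to its largest opening; then lift the jar out, tip and shake all three balls into the wide compartment of the washer's dispenser drawer, and put the jar back in its cradle as it was, with the dial left at the largest opening. Leave the bottle, the carton, the brush and the tin where they are.

Things in the scene. Friction and masses are not known exactly. Their poses are not given: they have to be found in the camera images.
- jar: Clear plastic jar, loose: 66 mm (x) by 50 mm (y) outside, walls 3 mm, 105 mm tall (z), about 0.16 kg. Origin: centre of its underside; z runs up its axis to the lid. In the cradle it leans 45 degrees from vertical towards the cradle's -x, its -x face on the bed, its underside on the stop. Its +-y faces are free to grip from 35 to 90 mm up, best from the +x face, tool square to the jar's axis.
- jar_foot (a point): Centre of the jar's underside (the jar's origin); axes as the jar's.
- jar_top (a point): Centre of the top of the jar's fixed grey lid plate, 105 mm up the jar's axis. The plate is closed but for one outlet window in its -x half, x = -30 to -3 mm, y = -20 to +20 mm, which reaches the inside of the -x wall: that wall is the lower one in the cradle, and when the jar is tipped further over that side.
- jar_outlet (a point): Middle of the way out: 17 mm off the jar's axis to its -x side, 109.5 mm up (outer face of the dial disc).
- dial (a joint): Turn of the dial about the jar's z axis, rad, growing anticlockwise seen from outside. At 0, and the same at 6.283, its large opening lies over the outlet window on the jar's -x side: the largest opening, the only one that lets balls through; right to 0.3 rad. Stops at -0.5 and 6.78; starts from 1.1 to 5.18, so either way may be shorter. Friction about 0.04 N m.
- dial_grip (a point): Middle of the dial's bar grip, on the jar's axis 125 mm up. Dial: white disc 72 mm across, 105.5 to 109.5 mm up the jar; the bar across it is 8 mm thick, 50 mm long, its top 136 mm up. Axes turn with the dial: z along the jar's axis, y along the bar. On its -x side one large opening, 26 by 39 mm; on its +x side two 11 mm and six 4 mm holes.
- cradle: Slanted cradle of steel sheet, fixed, base 150 by 90 mm. Origin: centre of the base's underside; z up. A V of bed and stop, both at 45 degrees; its inner corner runs along y at x = 30, z = 16 mm; the bed rises 75 mm towards -x, the stop 60 mm towards +x. Low cheeks 58 mm apart inside (4 mm play each side of the jar) reach 28 mm along the bed.
- cradle_foot (a point): Where jar_foot lies when the jar is seated in the cradle; axes as the cradle's.
- cradle_top (a point): Where jar_top lies when the jar is seated in the cradle.
- drawer: White dispenser drawer taken out of a washer, fixed to the table: 120 mm (x) by 172 mm (y), walls 4 mm thick and 55 mm high, grey front panel with a lip on its -x side, 62 mm high. A divider splits it into a wide compartment (112 by 116 mm inside, on the +y side) and a narrow one (112 by 44 mm, on the -y side). Origin: centre of the underside.
- wide_floor (a point): Centre of the wide compartment's floor, 4 mm above the table; axes as the drawer's: the inside reaches +-56 mm in x and +-58 mm in y, and the walls 51 mm up.
- ball0_center (a point): Centre of a white ceramic ball, 18 mm across, 10 g, loose in the jar.
- ball1_center (a point): Centre of the second, equal ball.
- ball2_center (a point): Centre of the third, equal ball.
- ball0: The first ball's body (use its centre point for its place).
- ball1: The second ball's body.
- ball2: The third ball's body.
- softener: Bystander: blue plastic bottle, 68 mm across, 170 mm tall, standing; origin at the centre of its underside.
- carton: Bystander: cardboard carton 55 mm by 90 mm by 75 mm tall, standing; origin at the centre of its underside.
- brush: Bystander: wooden scrubbing brush lying on its bristles, 130 mm (x) by 45 mm (y), 39 mm high; origin at the centre of its underside.
- tin: Bystander: closed steel tin, 60 mm across, 100 mm tall, standing; origin at the centre of its underside.
There are look-alikes about, which are no part of the job. What is shaped like the jar but orange or pink is not meant.

How it is judged:
By the outcome, as a careful person would: the job done as asked, in the order asked, and still so for the second after the job is handed in, with the robot touching nothing.
It also fails if it takes over 72 s, if anything falls off the work surface, if the arm or the gripper's body presses on something with over 40 N, if the wrist force passes 120 N, or if a joint passes its speed limit or range.

## Working session

There is one attempt and no reset: what is moved stays moved. The work goes in short steps, Python scripts to look and compute and a tool call to move; the robot and the scene stay as the last step left them, time stands still between calls to the robot, and variables do not carry over. Pictures are saved under pics/ and viewed, at most 10 in all, crops included, and the job is handed in when it is done.

Besides the shell and the picture viewer there is one more tool, called after ">>>" by a JSON object that holds its "fn" and its "kwargs". servo_tool: Moves the arm, as the interface text tells. Its arguments: {"type":"object","properties":{"plan":{"type":"array"}},"required":["plan"]}

```bash
mkdir -p pics; ls; python3 - <<'E'
from workcell import readout, vision
import cv2
for n in("scene","top"):
    im=vision.get_image(n); cv2.imwrite(f"pics/{n}0.png",im[:,:,::-1]); cv2.imwrite(f"pics/{n}0b.png",cv2.resize(im[:,:,::-1],(800,600),interpolation=cv2.INTER_CUBIC))
for n in("scene","top","wrist"): print(n,vision.camera_params(n))
print(readout.get_obs())
E
```

```text
pics
scene {'fx': 475.6292558802132, 'fy': 475.6292558802132, 'cx': 266.35458489731195, 'cy': 190.72483175876636, 'rvec': array([ 2.095596  ,  0.47462639, -0.29442219]), 'tvec': array([-528.12659479,   26.36233723, 1466.39808186])}
top {'fx': 417.9568762583333, 'fy': 417.9568762583333, 'cx': 246.59935997803942, 'cy': 188.3793360568851, 'rvec': array([ 2.22268684, -1.94467573,  0.22164865]), 'tvec': array([ 11.06127363, 570.05773216, 925.39735787])}
wrist {'fx': 334.74883163654783, 'fy': 334.74883163654783, 'cx': 253.24721571491386, 'cy': 186.99865147640685, 'hand_eye': array([[ 5.23153906e-04, -9.58561840e-01, -2.84884057e-01,
         7.78597883e+01],
       [ 9.99999788e-01,  6.11917011e-04, -2.22569497e-04,
         5.08025058e-02],
       [ 3.87672027e-04, -2.84883880e-01,  9.58561957e-01,
        -8.16550472e+01],
       [ 0.00000000e+00,  0.00000000e+00,  0.00000000e+00,
         1.00000000e+00]])}
{'t': 0.1, 'qpos': array([-1.30800792e+00,  4.23764480e-01,  1.63058323e+00, -1.19091838e-05,
        1.08861562e+00, -1.90268016e-02]), 'qvel': array([-0.00021826, -0.00236149, -0.00197904,  0.00074743, -0.00029144,
       -0.0015416 ]), 'joint_torque': array([-6.02657310e-04, -5.45617747e+01, -2.74326289e+01,  6.44889800e-02,
        1.88649469e-02, -3.74887270e-05]), 'ee_pos': array([ 173.71896418, -599.97291639,  301.99124815]), 'orientation': array([-3.10910915e+00, -4.41028571e-01,  2.78090967e-04]), 'ft_force': array([ 0.86876116, -0.12326997, -0.075594  ]), 'moment': array([-0.04941285,  0.00343336,  0.00499528]), 'grasp_force': 0.0, 'width': 87.50899635149926}
```

View pics/scene0b.png

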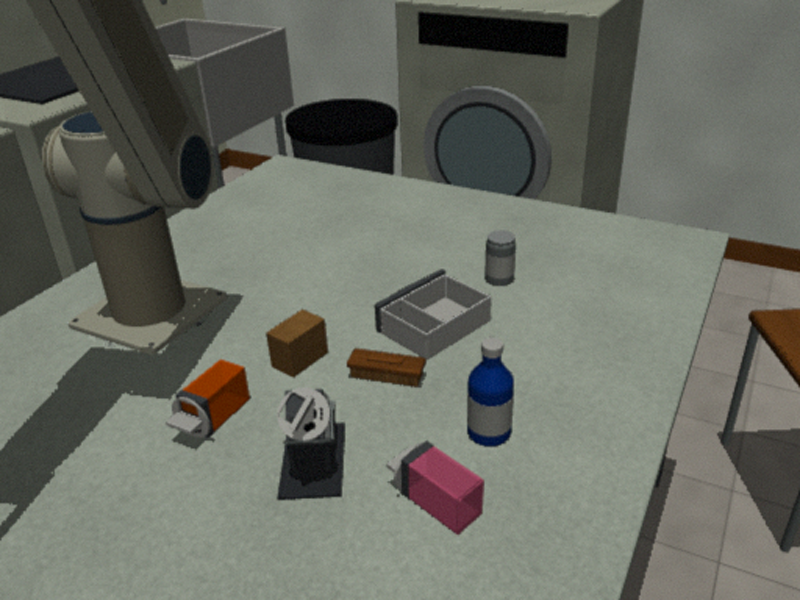

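View pics/top0b.png

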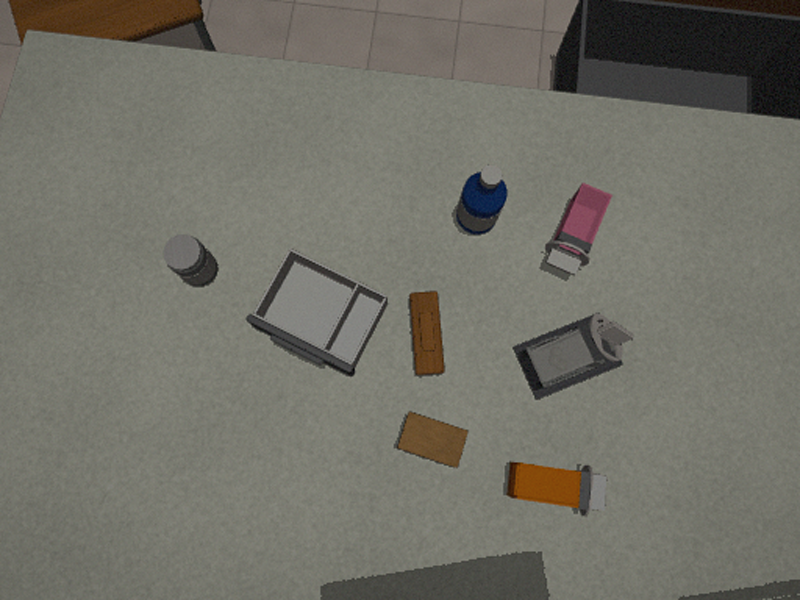

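The top view (800x600) shows the cradle with the clear jar at about (570,355), its dial at about (610,338). The drawer is at about (318,312), with its front panel on the lower-left side and its narrow part to the right. The scene view shows the dial bar at about (303,412).

```bash
cat > h.py <<'E'
import numpy as np, cv2
from scipy.spatial.transform import Rotation as R
from workcell import readout, vision
def cam(n,obs=None):
    p=vision.camera_params(n); K=np.array([[p['fx'],0,p['cx']],[0,p['fy'],p['cy']],[0,0,1]])
    if n=='wrist':
        T=np.eye(4);T[:3,:3]=R.from_rotvec(obs['orientation']).as_matrix();T[:3,3]=obs['ee_pos']
        M=np.linalg.inv(T@p['hand_eye'])
    else:
        M=np.eye(4);M[:3,:3]=R.from_rotvec(p['rvec']).as_matrix();M[:3,3]=p['tvec']
    return K,M
def ray(c,uv):
    K,M=c; d=M[:3,:3].T@np.linalg.solve(K,[uv[0],uv[1],1.]); return -M[:3,:3].T@M[:3,3], d/np.linalg.norm(d)
def onz(c,uv,z):
    o,d=ray(c,uv); return o+d*(z-o[2])/d[2]
def tri(cs,uvs):
    A=0;b=0
    for c,u in zip(cs,uvs):
        o,d=ray(c,u);P=np.eye(3)-np.outer(d,d);A=A+P;b=b+P@o
    return np.linalg.solve(A,b)
def proj(c,X):
    K,M=c;x=K@(M[:3,:3]@np.asarray(X,float)+M[:3,3]);return x[:2]/x[2]
E
python3 - <<'E'
from h import *
np.set_printoptions(precision=1,suppress=True)
t=cam('top');s=cam('scene');k=512/800
T=lambda u,v,z:onz(t,(u*k,v*k),z)
S=lambda u,v,z:onz(s,(u*k,v*k),z)
print('drawer rim',T(293,252,55),T(386,297,55),T(352,373,62),T(248,318,62), 'div',T(362,287,55),T(329,350,55))
print('cradle base top',T(514,347,2),T(537,398,2),T(622,363,2),'scene',S(279,496,2),S(341,495,2),S(345,424,2))
for n,a in dict(bottle=(477,215),carton=(432,440),brush=(427,333),tin=(190,250),pink=(580,225),orange=(550,485)).items(): print(n,T(*a,40))
d=tri([t,s],[(612*k,337*k),(303*k,413*k)]);print('dialgrip approx',d)
E
```

```text
drawer rim [614.8 239.4  55. ] [562.3  85.5  55. ] [439.1 119.9  62. ] [500.7 288.4  62. ] div [573.2 124.4  55. ] [469.6 159.8  55. ]
cradle base top [ 520.6 -125.1    2. ] [ 445.3 -167.7    2. ] [ 517.8 -296.2    2. ] scene [ 516.8 -290.1    2. ] [ 595.4 -251.5    2. ] [ 524.3 -121.8    2. ]
bottle [719.3 -40.9  40. ]
carton [359.  -10.6  40. ]
brush [517.7  15.9  40. ]
tin [600.7 405.4  40. ]
pink [ 724.1 -205.8   40. ]
orange [ 318.3 -188.5   40. ]
dialgrip approx [ 534.3 -238.7  120.5]
```

```bash
cat >> h.py <<'E'
np.set_printoptions(precision=2,suppress=True)
FOOT=np.array([493.4,-162.8,39.3]); CX=np.array([-.5,.867,0]); CY=np.array([-.867,-.5,0])
JZ=(-CX+[0,0,1])*.7071; JX=(CX+[0,0,1])*.7071
def Rzy(z,y):
    z=np.array(z)/np.linalg.norm(z); y=np.array(y,float); y-=z*(y@z); y/=np.linalg.norm(y)
    return np.c_[np.cross(y,z),y,z]
def go(pos,Rt,obs=None,best=True):
    o=obs or readout.get_obs(); R0=R.from_rotvec(o['orientation'])
    for s in (1,-1):
        M=Rt@np.diag([s,s,1]); rv=(R.from_matrix(M)*R0.inv()).as_rotvec(); d=(np.array(pos)-o['ee_pos'])/40; r=np.degrees(rv)/5
        n=int(np.ceil(max(np.linalg.norm(d)*40/41,np.abs(d).max(),np.abs(r).max(),np.linalg.norm(r)*5/7.1)))
        print('sign',s,'n',n,'row',np.round(d/n,3),np.round(r/n,3),'tot',d,r)
E
python3 - <<'E'
from h import *
o=readout.get_obs();print(R.from_rotvec(o['orientation']).as_matrix())
go(FOOT+292*JZ,Rzy(-JZ,CY)); go(FOOT+292*JZ,Rzy(-JZ,np.cross(JZ,CY)))
E
```

```text
[[ 0.96  0.28 -0.  ]
 [ 0.28 -0.96  0.  ]
 [ 0.   -0.   -1.  ]]
sign 1 n 15 row [ 0.7   0.43 -0.09] [ 0.24  0.6  -0.96] tot [10.57  6.45 -1.41] [  3.6    8.98 -14.39]
sign -1 n 20 row [ 0.53  0.32 -0.07] [ 0.48 -0.19  0.98] tot [10.57  6.45 -1.41] [ 9.55 -3.86 19.55]
sign 1 n 13 row [ 0.81  0.5  -0.11] [0.64 0.27 0.2 ] tot [10.57  6.45 -1.41] [8.29 3.53 2.62]
sign -1 n 31 row [ 0.34  0.21 -0.04] [-0.16  0.38 -0.99] tot [10.57  6.45 -1.41] [ -5.06  11.88 -30.86]
```

>>> {"fn": "servo_tool", "kwargs": {"plan": [[[-1,0.81,0.5,-0.11,0.64,0.27,0.2],[-1,0.81,0.5,-0.11,0.64,0.27,0.2],[-1,0.81,0.5,-0.11,0.64,0.27,0.2],[-1,0.81,0.5,-0.11,0.64,0.27,0.2],[-1,0.81,0.5,-0.11,0.64,0.27,0.2]]]}}

```text
t: 0.52
ee_pos: [337.0, -499.2, 280.4]
orientation: [-2.795, -0.523, 0.113]
ft_force: [0.0, -0.2, -0.1]
width: 87.9
grasp_force: 0.0
```

>>> {"fn": "servo_tool", "kwargs": {"plan": [[[-1,0.81,0.5,-0.11,0.64,0.27,0.2],[-1,0.81,0.5,-0.11,0.64,0.27,0.2],[-1,0.81,0.5,-0.11,0.64,0.27,0.2],[-1,0.81,0.5,-0.11,0.64,0.27,0.2],[-1,0.81,0.5,-0.11,0.64,0.27,0.2]]]}}

```text
t: 0.93
ee_pos: [499.2, -399.1, 258.2]
orientation: [-2.478, -0.584, 0.205]
ft_force: [1.7, -0.4, 0.2]
width: 87.8
grasp_force: 0.0
```

>>> {"fn": "servo_tool", "kwargs": {"plan": [[[-1,0.81,0.5,-0.11,0.64,0.27,0.2],[-1,0.81,0.5,-0.11,0.64,0.27,0.2],[-1,0.81,0.5,-0.11,0.64,0.27,0.2],[-1,0,0,0,0,0,0]]]}}

```text
t: 1.27
ee_pos: [599.2, -335.6, 241.7]
orientation: [-2.282, -0.616, 0.255]
ft_force: [-0.4, 0.2, -1.2]
width: 87.9
grasp_force: 0.0
```

```bash
python3 - <<'E'
from h import *
o=readout.get_obs(); im=vision.get_image('wrist'); cv2.imwrite('pics/w1.png',im[:,:,::-1])
print(o['ee_pos'],o['qpos'],o['t']); go(FOOT+292*JZ,Rzy(-JZ,np.cross(JZ,CY)))
c=cam('wrist',o)
for n,h in(('top',105),('grip',125),('bartop',136),('foot',0)): print(n,proj(c,FOOT+h*JZ))
for a in (0,90,180,270): print(a,proj(c,FOOT+109.5*JZ+36*(np.cos(np.radians(a))*JX+np.sin(np.radians(a))*CY)))
E
```

```text
[ 599.21 -335.61  241.73] [-0.63  0.86  1.15  0.31  1.86  0.39] 1.2667
sign 1 n 1 row [-0.01 -0.11  0.09] [-0.04 -0.02 -0.02] tot [-0.01 -0.11  0.08] [-0.04 -0.02 -0.02]
sign -1 n 26 row [-0. -0.  0.] [ 0.49 -0.85  0.98] tot [-0.01 -0.11  0.08] [ 12.75 -22.08  25.38]
top [254.47 192.56]
grip [254.38 200.44]
bartop [254.32 205.29]
foot [254.79 164.37]
0 [210.08 193.93]
90 [254.2  234.98]
180 [298.89 194.54]
270 [254.71 150.27]
```

View pics/w1.png

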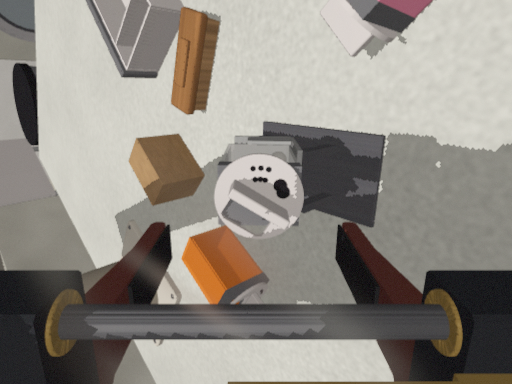

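```bash
python3 - <<'E'
from h import *
im=cv2.imread('pics/w1.png'); cv2.imwrite('pics/w1c.png',cv2.resize(im[130:250,190:340],None,fx=5,fy=5,interpolation=cv2.INTER_CUBIC))
o=readout.get_obs();c=cam('wrist',o)
for uv in((265,122),(384,135),(375,224)): print(onz(c,uv,2))
E
```

```text
[ 518.57 -126.28    2.  ]
[ 591.65 -254.91    2.  ]
[ 517.24 -299.14    2.  ]
```

View pics/w1c.png

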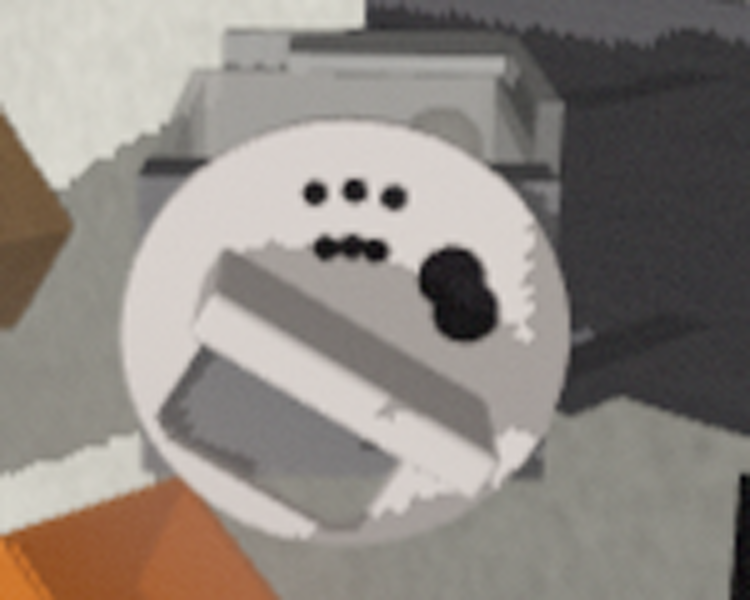

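The wrist crop shows the disc centre at (345,332). The bar top runs from (205,312) to (487,475) and the large opening is at lower left (290,440). So the dial is at about 4.19 rad, and the short way is +120° anticlockwise.

```bash
python3 - <<'E'
from h import *
o=readout.get_obs();c=cam('wrist',o)
def onp(uv,h):
    p,d=ray(c,uv);P=FOOT+h*JZ;return p+d*((P-p)@JZ)/(d@JZ)
q=lambda u,v:(190+u/5,130+v/5)
e=onp(q(345,332),109.5)-FOOT; print('disc',e@JX,e@CY)
a=onp(q(205,312),136);b=onp(q(487,475),136)
m=(a+b)/2-FOOT;print('bar mid',m@JX,m@CY,np.linalg.norm(b-a))
d=(b-a)/np.linalg.norm(b-a);print('bar ang',np.degrees(np.arctan2(d@CY,d@JX)))
go(o['ee_pos'],Rzy(-JZ,np.cross(d,JZ)))
E
```

```text
disc -4.271149971678007 5.072263021582916
bar mid -4.423602498932908 6.106236705696702 49.102826930037196
bar ang 148.6798095658178
sign 1 n 18 row [0. 0. 0.] [-0.48  0.83 -0.95] tot [0. 0. 0.] [ -8.63  14.89 -17.13]
sign -1 n 9 row [0. 0. 0.] [ 0.46 -0.8   0.92] tot [0. 0. 0.] [ 4.12 -7.22  8.26]
```

>>> {"fn": "servo_tool", "kwargs": {"plan": [[[-1,0,0,0,-0.48,0.83,-0.95],[-1,0,0,0,-0.48,0.83,-0.95],[-1,0,0,0,-0.48,0.83,-0.95],[-1,0,0,0,-0.48,0.83,-0.95],[-1,0,0,0,-0.48,0.83,-0.95]]]}}

```text
t: 1.73
ee_pos: [593.9, -341.2, 245.6]
orientation: [-2.423, 0.09, 0.532]
ft_force: [0.1, -0.7, 0.3]
width: 87.8
grasp_force: 0.0
```

>>> {"fn": "servo_tool", "kwargs": {"plan": [[[-1,0,0,0,-0.48,0.83,-0.95],[-1,0,0,0,-0.48,0.83,-0.95],[-1,0,0,0,-0.48,0.83,-0.95],[-1,0,0,0,-0.48,0.83,-0.95],[-1,0,0,0,-0.48,0.83,-0.95]]]}}

```text
t: 2.15
ee_pos: [593.9, -341.3, 245.7]
orientation: [-2.379, 0.817, 0.787]
ft_force: [-0.1, 0.5, -0.0]
width: 87.9
grasp_force: 0.0
```

>>> {"fn": "servo_tool", "kwargs": {"plan": [[[-1,0,0,0,-0.48,0.83,-0.95],[-1,0,0,0,-0.48,0.83,-0.95],[-1,0,0,0,-0.48,0.83,-0.95],[-1,0,0,0,-0.48,0.83,-0.95],[-1,0,0,0,-0.48,0.83,-0.95]]]}}

```text
t: 2.57
ee_pos: [593.9, -341.3, 245.7]
orientation: [-2.147, 1.548, 1.004]
ft_force: [0.3, -0.3, -0.2]
width: 87.7
grasp_force: 0.0
```

>>> {"fn": "servo_tool", "kwargs": {"plan": [[[-1,0,0,0,-0.48,0.83,-0.95],[-1,0,0,0,-0.48,0.83,-0.95],[-1,0,0,0,-0.48,0.83,-0.95],[-1,0,0,0,0,0,0]]]}}

```text
t: 2.9
ee_pos: [594.0, -341.2, 245.7]
orientation: [-1.911, 1.969, 1.108]
ft_force: [-0.3, -0.3, -0.6]
width: 87.5
grasp_force: 0.0
```

```bash
python3 - <<'E'
from h import *
o=readout.get_obs();print(o['qpos'],o['t'])
t=np.radians(148.7);d=np.cos(t)*JX+np.sin(t)*CY
for h in(225,192):go(FOOT+h*JZ-4.4*JX+5.5*CY,Rzy(-JZ,np.cross(d,JZ)))
c=cam('wrist',o);im=vision.get_image('wrist')
p=proj(c,FOOT+125*JZ-4.4*JX+5.5*CY);print(p)
cv2.imwrite('pics/w2.png',im[:,:,::-1])
E
```

```text
[-0.63  0.85  1.16  0.3   1.87  2.52] 2.9
sign 1 n 2 row [-0.3   0.44 -0.63] [ 0.02 -0.06  0.01] tot [-0.61  0.88 -1.26] [ 0.04 -0.11  0.03]
sign -1 n 26 row [-0.02  0.03 -0.05] [-0.49  0.84 -0.97] tot [-0.61  0.88 -1.26] [-12.79  21.97 -25.34]
sign 1 n 3 row [-0.3   0.46 -0.61] [ 0.01 -0.04  0.01] tot [-0.9   1.38 -1.84] [ 0.04 -0.11  0.03]
sign -1 n 26 row [-0.04  0.05 -0.07] [-0.49  0.84 -0.97] tot [-0.9   1.38 -1.84] [-12.79  21.97 -25.34]
[251.35 185.33]
```

View pics/w2.png

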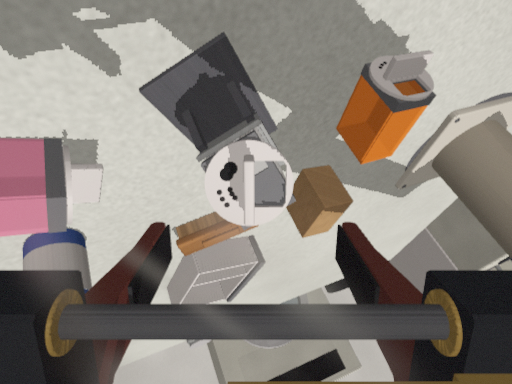

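The wrist picture shows the bar upright at (249,189), square to the closing line and within 2 mm of the prediction.

>>> {"fn": "servo_tool", "kwargs": {"plan": [[[-1,-0.3,0.46,-0.61,0,0,0],[-1,-0.3,0.46,-0.61,0,0,0],[-0.2,-0.3,0.46,-0.61,0,0,0],[0.5,0,0,0,0,0,0],[1,0,0,0,0,0,0]]]}}

```text
t: 3.37
ee_pos: [557.9, -284.6, 171.5]
orientation: [-1.916, 1.959, 1.112]
ft_force: [-2.4, 1.1, -2.0]
width: 71.3
grasp_force: 7.8
```

>>> {"fn": "servo_tool", "kwargs": {"plan": [[[1,0,0,0,0,0,0],[1,0,0,0,0,0,0],[1,0,0,0,0,0,0],[1,0,0,0,0,0,0],[1,0,0,0,0,0,0]]]}}

```text
t: 3.78
ee_pos: [559.5, -285.7, 173.3]
orientation: [-1.916, 1.962, 1.106]
ft_force: [-0.1, 1.6, 4.4]
width: 70.0
grasp_force: 30.0
```

```bash
python3 - <<'E'
from h import *
o=readout.get_obs();print(o['qpos'],o['t'],o['ft_force'],o['width'],o['grasp_force'])
go(FOOT+192*JZ-4.4*JX+5.5*CY,Rzy(-JZ,JX))
e=o['ee_pos']-FOOT;print(e@JX,e@CY,e@JZ)
r=121.3/5*JZ; print(r,r/18)
E
```

```text
[-0.6   0.85  1.35  0.31  1.67  2.48] 3.7833 [-0.09  1.64  4.4 ] 69.96674512664677 30.00045141227007
sign 1 n 9 row [-0. -0. -0.] [-0.46  0.79 -0.92] tot [-0.04 -0.01 -0.03] [-4.16  7.12 -8.3 ]
sign -1 n 18 row [-0. -0. -0.] [ 0.48 -0.83  0.95] tot [-0.04 -0.01 -0.03] [  8.65 -14.9   17.13]
-3.930894805879248 4.142564310790966 193.4762421216131
[  8.58 -14.87  17.15] [ 0.48 -0.83  0.95]
```

The fingers have closed on the disc rim, which shows the jar sits about 5 mm further along its axis than I took it. I'll open, back off and take the bar.

>>> {"fn": "servo_tool", "kwargs": {"plan": [[[-1,0,0,0,0,0,0],[-1,0,0,0,0,0,0],[-1,0.06,-0.1,0.12,0,0,0],[-0.5,0,0,0,0,0,0],[1,0,0,0,0,0,0]]]}}

```text
t: 4.2
ee_pos: [561.8, -289.6, 177.4]
orientation: [-1.915, 1.963, 1.106]
ft_force: [0.7, -1.5, -0.7]
width: 78.0
grasp_force: 0.0
```

>>> {"fn": "servo_tool", "kwargs": {"plan": [[[1,0,0,0,0,0,0],[1,0,0,0,0,0,0],[1,0,0,0,0,0,0],[1,0,0,0,0,0,0],[1,0,0,0,0,0,0]]]}}

```text
t: 4.62
ee_pos: [561.4, -289.1, 177.0]
orientation: [-1.915, 1.962, 1.108]
ft_force: [-0.3, 0.0, 0.1]
width: 44.5
grasp_force: 0.0
```

>>> {"fn": "servo_tool", "kwargs": {"plan": [[[1,0,0,0,0,0,0],[1,0,0,0,0,0,0],[1,0,0,0,0,0,0],[1,0,0,0,0,0,0],[1,0,0,0,0,0,0]]]}}

```text
t: 5.03
ee_pos: [561.4, -289.1, 177.1]
orientation: [-1.915, 1.963, 1.108]
ft_force: [-0.1, -0.5, -0.5]
width: 11.4
grasp_force: 0.0
```

>>> {"fn": "servo_tool", "kwargs": {"plan": [[[1,0,0,0,0,0,0],[1,0,0,0,0,0,0]]]}}

```text
t: 5.2
ee_pos: [561.4, -289.3, 176.9]
orientation: [-1.915, 1.963, 1.107]
ft_force: [0.2, -1.4, -0.5]
width: 8.2
grasp_force: 30.0
```

>>> {"fn": "servo_tool", "kwargs": {"plan": [[[1,0,0,0,0.48,-0.83,0.95],[1,0,0,0,0.48,-0.83,0.95],[1,0,0,0,0.48,-0.83,0.95],[1,0,0,0,0.48,-0.83,0.95],[1,0,0,0,0.48,-0.83,0.95]]]}}

```text
t: 5.62
ee_pos: [561.6, -289.2, 177.0]
orientation: [-2.269, 1.242, 0.918]
ft_force: [-0.0, 0.6, -0.7]
width: 7.7
grasp_force: 30.0
```

>>> {"fn": "servo_tool", "kwargs": {"plan": [[[1,0,0,0,0.48,-0.83,0.95],[1,0,0,0,0.48,-0.83,0.95],[1,0,0,0,0.48,-0.83,0.95],[1,0,0,0,0.48,-0.83,0.95],[1,0,0,0,0.48,-0.83,0.95]]]}}

```text
t: 6.03
ee_pos: [561.8, -288.9, 177.2]
orientation: [-2.419, 0.507, 0.682]
ft_force: [2.0, 1.3, 0.5]
width: 7.6
grasp_force: 30.0
```

>>> {"fn": "servo_tool", "kwargs": {"plan": [[[1,0,0,0,0.48,-0.83,0.95],[1,0,0,0,0.48,-0.83,0.95],[1,0,0,0,0.48,-0.83,0.95],[1,0,0,0,0.48,-0.83,0.95],[1,0,0,0,0.48,-0.83,0.95]]]}}

```text
t: 6.45
ee_pos: [561.8, -288.5, 177.4]
orientation: [-2.386, -0.208, 0.416]
ft_force: [1.6, 2.6, 1.0]
width: 7.7
grasp_force: 30.0
```

>>> {"fn": "servo_tool", "kwargs": {"plan": [[[1,0,0,0,0.48,-0.83,0.95],[1,0,0,0,0.48,-0.83,0.95],[1,0,0,0,0.48,-0.83,0.95],[1,0,0,0,0,0,0],[1,0,0,0,0,0,0]]]}}

```text
t: 6.87
ee_pos: [561.8, -288.5, 177.4]
orientation: [-2.29, -0.606, 0.251]
ft_force: [2.7, 4.4, 2.2]
width: 7.9
grasp_force: 30.0
```

```bash
python3 - <<'E'
from h import *
FOOT[:]=[491.6,-170.8,39.3]
o=readout.get_obs();print(o['qpos'],o['t'],o['ft_force'],o['moment'],o['width'])
go(o['ee_pos'],Rzy(-JZ,JX))
e=o['ee_pos']-FOOT;print(e@JX,e@CY,e@JZ)
E
```

```text
[-0.61  0.85  1.34  0.31  1.68  0.36] 6.8667 [2.67 4.42 2.2 ] [ 0.72 -0.34 -0.72] 7.8761910397374715
sign 1 n 26 row [0. 0. 0.] [-0.49  0.85 -0.98] tot [0. 0. 0.] [-12.65  22.09 -25.4 ]
sign -1 n 1 row [0. 0. 0.] [-0.02 -0.    0.06] tot [0. 0. 0.] [-0.02 -0.    0.06]
0.6890916041657675 -1.9653252978874036 194.63698967979053
```

>>> {"fn": "servo_tool", "kwargs": {"plan": [[[-1,0,0,0,0,0,0],[-1,0,0,0,0,0,0],[-1,0.27,-0.46,0.53,0,0,0],[-1,0.27,-0.46,0.53,0,0,0],[-1,0.35,-0.61,0.71,0,0,0]]]}}

```text
t: 7.28
ee_pos: [596.4, -350.2, 247.1]
orientation: [-2.288, -0.608, 0.256]
ft_force: [1.2, -0.0, -0.8]
width: 37.6
grasp_force: 0.0
```

>>> {"fn": "servo_tool", "kwargs": {"plan": [[[-1,0,0,0,0,0,0]]]}}

```text
t: 7.37
ee_pos: [599.6, -355.0, 253.3]
orientation: [-2.3, -0.611, 0.244]
ft_force: [0.1, -1.2, 0.8]
width: 44.4
grasp_force: 0.0
```

```bash
sed -i 's/^FOOT=np.array(\[[^]]*\])/FOOT=np.array([491.6,-170.8,39.3])/' h.py; python3 - <<'E'
from h import *
o=readout.get_obs(); im=vision.get_image('wrist'); print(o['ee_pos'],o['t'])
c=cam('wrist',o);p=proj(c,FOOT+109.5*JZ);print(p)
u,v=p.astype(int);cv2.imwrite('pics/w3.png',cv2.resize(im[v-90:v+60,u-100:u+100,::-1],None,fx=4,fy=4,interpolation=cv2.INTER_CUBIC));print(u-100,v-90)
E
```

```text
[ 599.59 -355.01  253.26] 7.3667
[251.26 185.82]
151 95
```

View pics/w3.png

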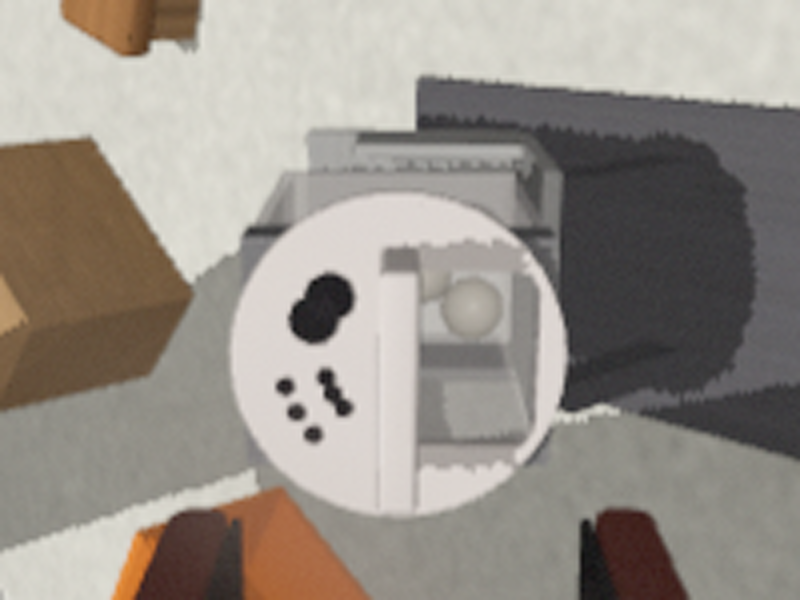

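The dial's large opening now lies on the jar's -x side, at crop (480,350), with balls visible inside at (470,305). The disc centre is at (399,354), within 2 px of the prediction.

```bash
python3 - <<'E'
from h import *
o=readout.get_obs()
print('wp1');go(FOOT+250*JZ+150*JX,Rzy(-JX,CY))
print('wp2 from wp1');P=FOOT+62*JZ
a=FOOT+250*JZ+150*JX;print((P+150*JX-a)/40,'in',(P+61*JX-P-150*JX)/40, a)
E
```

```text
wp1
sign 1 n 20 row [-0.09  0.15  0.09] [-0.6  -0.34 -0.98] tot [-1.79  3.03  1.79] [-11.92  -6.89 -19.55]
sign -1 n 20 row [-0.09  0.15  0.09] [-0.6  -0.34  0.98] tot [-1.79  3.03  1.79] [-12.05  -6.81  19.61]
wp2 from wp1
[-1.66  2.88 -3.32] in [ 0.79 -1.36 -1.57] [ 526.95 -232.11  322.14]
```

>>> {"fn": "servo_tool", "kwargs": {"plan": [[[-1,-0.09,0.15,0.09,-0.6,-0.34,0.98],[-1,-0.09,0.15,0.09,-0.6,-0.34,0.98],[-1,-0.09,0.15,0.09,-0.6,-0.34,0.98],[-1,-0.09,0.15,0.09,-0.6,-0.34,0.98],[-1,-0.09,0.15,0.09,-0.6,-0.34,0.98]]]}}

```text
t: 7.83
ee_pos: [578.1, -319.6, 264.6]
orientation: [-2.418, -1.213, 0.389]
ft_force: [-0.2, 0.6, 0.6]
width: 81.7
grasp_force: 0.0
```

>>> {"fn": "servo_tool", "kwargs": {"plan": [[[-1,-0.09,0.15,0.09,-0.6,-0.34,0.98],[-1,-0.09,0.15,0.09,-0.6,-0.34,0.98],[-1,-0.09,0.15,0.09,-0.6,-0.34,0.98],[-1,-0.09,0.15,0.09,-0.6,-0.34,0.98],[-1,-0.09,0.15,0.09,-0.6,-0.34,0.98]]]}}

```text
t: 8.25
ee_pos: [560.0, -289.4, 282.9]
orientation: [-2.419, -1.859, 0.526]
ft_force: [0.3, -0.1, 0.5]
width: 88.0
grasp_force: 0.0
```

>>> {"fn": "servo_tool", "kwargs": {"plan": [[[-1,-0.09,0.15,0.09,-0.6,-0.34,0.98],[-1,-0.09,0.15,0.09,-0.6,-0.34,0.98],[-1,-0.09,0.15,0.09,-0.6,-0.34,0.98],[-1,-0.09,0.15,0.09,-0.6,-0.34,0.98],[-1,-0.09,0.15,0.09,-0.6,-0.34,0.98]]]}}

```text
t: 8.67
ee_pos: [541.9, -259.2, 300.9]
orientation: [1.838, 2.073, -0.539]
ft_force: [0.6, -0.2, -0.0]
width: 88.1
grasp_force: 0.0
```

>>> {"fn": "servo_tool", "kwargs": {"plan": [[[-1,-0.09,0.15,0.09,-0.6,-0.34,0.98],[-1,-0.09,0.15,0.09,-0.6,-0.34,0.98],[-1,-0.09,0.15,0.09,-0.6,-0.34,0.98],[-1,-0.09,0.15,0.09,-0.6,-0.34,0.98],[-1,-0.09,0.15,0.09,-0.6,-0.34,0.98]]]}}

```text
t: 9.08
ee_pos: [523.7, -228.8, 318.8]
orientation: [1.206, 2.095, -0.509]
ft_force: [0.4, -1.4, 1.4]
width: 87.6
grasp_force: 0.0
```

```bash
python3 - <<'E'
from h import *
o=readout.get_obs();print(o['qpos'],o['t'],o['ee_pos'])
go(FOOT+62*JZ+150*JX,Rzy(-JX,-CY))
E
```

```text
[-0.22  0.25  2.04 -1.17  0.6   0.18] 9.0833 [ 523.7  -228.83  318.76]
sign 1 n 5 row [-0.32  0.56 -0.65] [ 0.01 -0.02  0.  ] tot [-1.58  2.8  -3.24] [ 0.03 -0.09  0.  ]
sign -1 n 26 row [-0.06  0.11 -0.12] [-0.48  0.85  0.98] tot [-1.58  2.8  -3.24] [-12.61  22.06  25.42]
```

>>> {"fn": "servo_tool", "kwargs": {"plan": [[[-1,-0.32,0.56,-0.65,0,0,0],[-1,-0.32,0.56,-0.65,0,0,0],[-1,-0.32,0.56,-0.65,0,0,0],[-1,-0.32,0.56,-0.65,0,0,0],[-1,-0.32,0.56,-0.65,0,0,0]]]}}

```text
t: 9.5
ee_pos: [470.6, -106.3, 215.5]
orientation: [1.25, 2.127, -0.523]
ft_force: [-0.1, -0.3, -0.6]
width: 87.9
grasp_force: 0.0
```

>>> {"fn": "servo_tool", "kwargs": {"plan": [[[-1,0,0,0,0,0,0]]]}}

```text
t: 9.58
ee_pos: [468.9, -104.3, 213.0]
orientation: [1.247, 2.135, -0.524]
ft_force: [0.4, -0.3, 0.5]
width: 88.0
grasp_force: 0.0
```

```bash
python3 - <<'E'
from h import *
o=readout.get_obs();print(o['qpos'],o['t'],o['ee_pos'])
go(FOOT+62*JZ+61*JX,Rzy(-JX,-CY))
im=vision.get_image('wrist');cv2.imwrite('pics/w4.png',im[:,:,::-1])
c=cam('wrist',o)
for s in(-1,1):
  for h in(10,62,105): print(s,h,proj(c,FOOT+h*JZ+33*JX+25*s*CY))
E
```

```text
[ 0.06  0.38  2.2  -1.31  0.69  0.66] 9.5833 [ 468.87 -104.29  212.97]
sign 1 n 3 row [ 0.19 -0.56 -0.72] [-0.09 -0.2   0.09] tot [ 0.58 -1.68 -2.17] [-0.28 -0.6   0.27]
sign -1 n 26 row [ 0.02 -0.07 -0.08] [-0.45  0.84  1.  ] tot [ 0.58 -1.68 -2.17] [-11.76  21.84  25.98]
-1 10 [280.53 121.43]
-1 62 [278.46 197.82]
-1 105 [276.91 255.03]
1 10 [204.68 120.67]
1 62 [206.68 196.51]
1 105 [208.18 253.35]
```

View pics/w4.png

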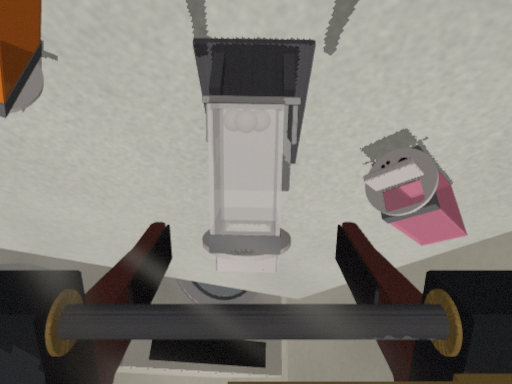

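The picture shows the jar between the fingers (columns 210–284), with the balls at (247,118) and the stop at row 100. It sits about 3 mm to the right of the prediction. Joint 4 touches its limit here, but that should ease closer in.

>>> {"fn": "servo_tool", "kwargs": {"plan": [[[-1,0.22,-0.55,-0.4,0,0,0],[-1,0.22,-0.55,-0.4,-0.1,-0.2,0.1],[-1,0,0,0,0,0,0]]]}}

```text
t: 9.88
ee_pos: [504.1, -143.6, 207.5]
orientation: [1.269, 2.137, -0.526]
ft_force: [0.5, 0.4, -0.5]
width: 87.7
grasp_force: 0.0
```

```bash
python3 - <<'E'
from h import *
o=readout.get_obs();print(o['qpos'],o['t'],o['ee_pos'])
e=o['ee_pos']-FOOT;print(e@JX,e@CY,e@JZ)
go(FOOT+62*JZ+61*JX-3*CY,Rzy(-JX,-CY))
E
```

```text
[-0.04  0.43  2.13 -1.31  0.65  0.58] 9.8833 [ 504.13 -143.57  207.49]
131.18892126957394 -24.47445936088642 106.65953411894954
sign 1 n 3 row [-0.08 -0.22 -0.68] [-0.13 -0.23  0.15] tot [-0.24 -0.66 -2.03] [-0.39 -0.68  0.44]
sign -1 n 27 row [-0.01 -0.02 -0.07] [ 0.43 -0.81 -0.97] tot [-0.24 -0.66 -2.03] [ 11.53 -21.84 -26.15]
```

Joint 4's limit bars the square grasp. I'll tilt the tool 15° nearer to vertical within the plane of the jar's faces, where the pads still lie flat.

```bash
python3 - <<'E'
from h import *
o=readout.get_obs()
m=-CX; z=.5*m+np.array([0,0,-.866]); G=FOOT+58*JZ-3*CY
for s in(141,61): go(G-s*z,Rzy(z,-CY)); print(G-s*z)
print(z*80/40)
E
```

```text
sign 1 n 3 row [-0.21 -0.   -0.04] [0.75 0.26 0.13] tot [-0.62 -0.   -0.13] [2.24 0.78 0.39]
sign -1 n 30 row [-0.02 -0.   -0.  ] [ 0.32 -0.62 -0.97] tot [-0.62 -0.   -0.13] [  9.71 -18.65 -29.08]
[ 479.46 -143.73  202.42]
sign 1 n 3 row [-0.04 -0.29 -0.62] [0.75 0.26 0.13] tot [-0.12 -0.87 -1.86] [2.24 0.78 0.39]
sign -1 n 30 row [-0.   -0.03 -0.06] [ 0.32 -0.62 -0.97] tot [-0.12 -0.87 -1.86] [  9.71 -18.65 -29.08]
[ 499.46 -178.41  133.14]
[ 0.5  -0.87 -1.73]
```

>>> {"fn": "servo_tool", "kwargs": {"plan": [[[-1,-0.21,0,-0.04,0.75,0.26,0.13],[-1,-0.21,0,-0.04,0.75,0.26,0.13],[-1,-0.2,0,-0.05,0.74,0.26,0.13],[-1,0,0,0,0,0,0]]]}}

```text
t: 10.22
ee_pos: [475.7, -142.6, 202.5]
orientation: [1.335, 2.311, -0.357]
ft_force: [-0.2, -0.2, 0.2]
width: 87.8
grasp_force: 0.0
```

```bash
python3 - <<'E'
from h import *
o=readout.get_obs();print(o['qpos'])
m=-CX; z=.5*m+np.array([0,0,-.866]); G=FOOT+58*JZ-3*CY
for s in(141,61): go(G-s*z,Rzy(z,-CY))
E
```

```text
[-0.13  0.36  2.15 -0.98  0.5   0.19]
sign 1 n 1 row [ 0.1  -0.03 -0.  ] [-0.03 -0.03 -0.  ] tot [ 0.1  -0.03 -0.  ] [-0.03 -0.03 -0.  ]
sign -1 n 32 row [ 0. -0. -0.] [-0.28  0.49  0.97] tot [ 0.1  -0.03 -0.  ] [-8.96 15.57 31.19]
sign 1 n 2 row [ 0.3  -0.45 -0.87] [-0.01 -0.01 -0.  ] tot [ 0.6  -0.9  -1.73] [-0.03 -0.03 -0.  ]
sign -1 n 32 row [ 0.02 -0.03 -0.05] [-0.28  0.49  0.97] tot [ 0.6  -0.9  -1.73] [-8.96 15.57 31.19]
```

Joint 4 is clear of its limit now. Next I go down and grip.

>>> {"fn": "servo_tool", "kwargs": {"plan": [[[-1,0.15,-0.22,-0.43,0,0,0],[-1,0.15,-0.22,-0.43,0,0,0],[-1,0.15,-0.23,-0.43,0,0,0],[-1,0.15,-0.23,-0.44,0,0,0],[1,0,0,0,0,0,0]]]}}

```text
t: 10.63
ee_pos: [500.9, -178.5, 130.5]
orientation: [1.333, 2.311, -0.361]
ft_force: [-0.2, -0.1, 0.0]
width: 84.3
grasp_force: 0.0
```

>>> {"fn": "servo_tool", "kwargs": {"plan": [[[1,0,0,0,0,0,0],[1,0,0,0,0,0,0],[1,0,0,0,0,0,0],[1,0,0,0,0,0,0],[1,0,0,0,0,0,0]]]}}

```text
t: 11.05
ee_pos: [500.6, -177.8, 133.7]
orientation: [1.331, 2.309, -0.361]
ft_force: [-5.4, -2.2, 4.1]
width: 51.4
grasp_force: 2.6
```

>>> {"fn": "servo_tool", "kwargs": {"plan": [[[1,0,0,0,0,0,0],[1,0,0,0,0,0,0],[1,0,0,0,0,0,0]]]}}

```text
t: 11.3
ee_pos: [500.4, -177.8, 133.7]
orientation: [1.332, 2.309, -0.361]
ft_force: [-4.3, 0.4, 7.1]
width: 50.2
grasp_force: 29.9
```

```bash
python3 - <<'E'
from h import *
o=readout.get_obs();print(o['qpos'],o['ft_force'],o['moment'])
m=-CX; z=.5*m+np.array([0,0,-.866]); G=FOOT+58*JZ-3*CY
go(G-61*z,Rzy(z,-CY)); print(repr(o['ee_pos']),repr(o['orientation']))
E
```

```text
[-0.2   0.54  2.11 -1.26  0.41  0.44] [-4.3   0.41  7.09] [-0.55  0.69 -0.55]
sign 1 n 1 row [-0.02 -0.01 -0.01] [ 0.02 -0.03 -0.01] tot [-0.02 -0.02 -0.01] [ 0.02 -0.03 -0.01]
sign -1 n 32 row [-0. -0. -0.] [-0.28  0.49  0.97] tot [-0.02 -0.02 -0.01] [-8.96 15.62 31.14]
array([ 500.43, -177.8 ,  133.65]) array([ 1.33,  2.31, -0.36])
```

```bash
cat >> h.py <<'E'
SEATP=np.array([500.4,-177.8,133.7]); SEATR=R.from_rotvec([1.332,2.309,-.361])
F0=FOOT-3*CY; J0=np.c_[JX,CY,JZ]
J0=R.from_matrix(J0)
WF=np.array([540,202,4.]); DY=-19.
# jar pose (R,foot)->tcp
REL=J0.inv()*SEATR; RELP=J0.inv().apply(SEATP-F0)
def jarR(beta,yaw):  # beta: down angle of jar z (deg); yaw: azimuth of mouth
    return R.from_euler('z',yaw+60,degrees=True)*R.from_rotvec(np.radians(45+beta)*np.cross([0,0,1],-CX))*J0
def tcp_for(outlet,beta,yaw=DY):
    Q=jarR(beta,yaw); f=np.array(outlet)-Q.apply([-17,0,109.5]); return f+Q.apply(RELP),(Q*REL)
def jar_from(o):
    Q=R.from_rotvec(o['orientation'])*REL.inv(); return o['ee_pos']-Q.apply(RELP),Q
def step(P,RR,P0=None,R0=None):
    o=readout.get_obs() if P0 is None else None
    p=o['ee_pos'] if o else P0; r0=R.from_rotvec(o['orientation']) if o else R0
    d=(P-p)/40; r=np.degrees((RR*r0.inv()).as_rotvec())/5
    n=int(np.ceil(max(np.linalg.norm(d),np.abs(r).max(),np.linalg.norm(r)*5/7.1)))
    print('n',n,np.round(d/n,3),np.round(r/n,3),'end',P)
    return n
E
python3 - <<'E'
from h import *
dx=np.array([np.cos(np.radians(DY)),np.sin(np.radians(DY)),0])
L=SEATP+[0,0,140]; print(L)
A=tcp_for(WF-25*dx+[0,0,180],-45); B=tcp_for(WF-15*dx+[0,0,100],0); C=tcp_for(WF-10*dx+[0,0,74],45); D=tcp_for(WF-10*dx+[0,0,78],65)
step(*A,L,SEATR);step(*B,*A);step(*C,*B);step(*D,*C)
E
```

```text
[ 500.4 -177.8  273.7]
n 11 [-0.13  0.94 -0.14] [0.   0.   0.74] end [442.06 236.95 212.99]
n 9 [ 0.14 -0.05 -0.09] [0.33 0.95 0.  ] end [492.81 219.46 180.38]
n 9 [ 0.18 -0.06 -0.07] [ 0.33  0.95 -0.  ] end [558.42 196.83 156.95]
n 4 [ 0.15 -0.05 -0.07] [0.33 0.95 0.  ] end [582.3  188.59 146.22]
```

>>> {"fn": "servo_tool", "kwargs": {"plan": [[[1,0,0,0.3,0,0,0],[1,0,0,0.6,0,0,0],[1,0,0,0.8,0,0,0],[1,0,0,0.9,0,0,0],[1,0,0,0.9,0,0,0]]]}}

```text
t: 11.72
ee_pos: [500.4, -176.8, 273.8]
orientation: [1.331, 2.313, -0.357]
ft_force: [0.7, 0.1, -2.4]
width: 50.0
grasp_force: 29.9
```

>>> {"fn": "servo_tool", "kwargs": {"plan": [[[1,-0.13,0.94,-0.14,0,0,0.74],[1,-0.13,0.94,-0.14,0,0,0.74],[1,-0.13,0.94,-0.14,0,0,0.74],[1,-0.13,0.94,-0.14,0,0,0.74],[1,-0.13,0.94,-0.14,0,0,0.74]]]}}

```text
t: 12.13
ee_pos: [474.3, 12.1, 245.0]
orientation: [0.93, 2.472, -0.25]
ft_force: [0.5, 0.7, -1.7]
width: 49.8
grasp_force: 29.9
```

>>> {"fn": "servo_tool", "kwargs": {"plan": [[[1,-0.13,0.94,-0.14,0,0,0.74],[1,-0.13,0.94,-0.14,0,0,0.74],[1,-0.13,0.94,-0.14,0,0,0.74],[1,-0.13,0.94,-0.14,0,0,0.74],[1,-0.13,0.94,-0.14,0,0,0.74]]]}}

```text
t: 12.55
ee_pos: [448.1, 200.5, 216.8]
orientation: [0.517, 2.574, -0.14]
ft_force: [0.2, -0.6, -2.5]
width: 50.1
grasp_force: 29.9
```

>>> {"fn": "servo_tool", "kwargs": {"plan": [[[1,-0.13,0.94,-0.14,0,0,0.74],[1,0,0,0,0,0,0]]]}}

```text
t: 12.72
ee_pos: [443.3, 241.7, 211.0]
orientation: [0.427, 2.588, -0.112]
ft_force: [0.9, 0.3, -2.5]
width: 49.9
grasp_force: 30.0
```

```bash
python3 - <<'E'
from h import *
dx=np.array([np.cos(np.radians(DY)),np.sin(np.radians(DY)),0])
o=readout.get_obs();print(o['qpos'],o['t'],o['ee_pos'],o['width'])
B=tcp_for(WF-15*dx+[0,0,100],0); C=tcp_for(WF-10*dx+[0,0,74],45)
step(*B);step(*C,*B)
im=vision.get_image('top');cv2.imwrite('pics/t5.png',cv2.resize(im[100:300,100:366,::-1],None,fx=3,fy=3))
c=cam('top');print([proj(c,WF+np.array(x))for x in([0,0,0],56*dx)])
E
```

```text
[ 0.67  0.36  2.12 -0.92  0.55  0.2 ] 12.7167 [443.3  241.71 210.97] 49.92908093469562
n 9 [ 0.14 -0.06 -0.09] [ 0.32  0.95 -0.  ] end [492.81 219.46 180.38]
n 9 [ 0.18 -0.06 -0.07] [ 0.33  0.95 -0.  ] end [558.42 196.83 156.95]
[array([200.13, 197.31]), array([210.5 , 178.08])]
```

View pics/t5.png

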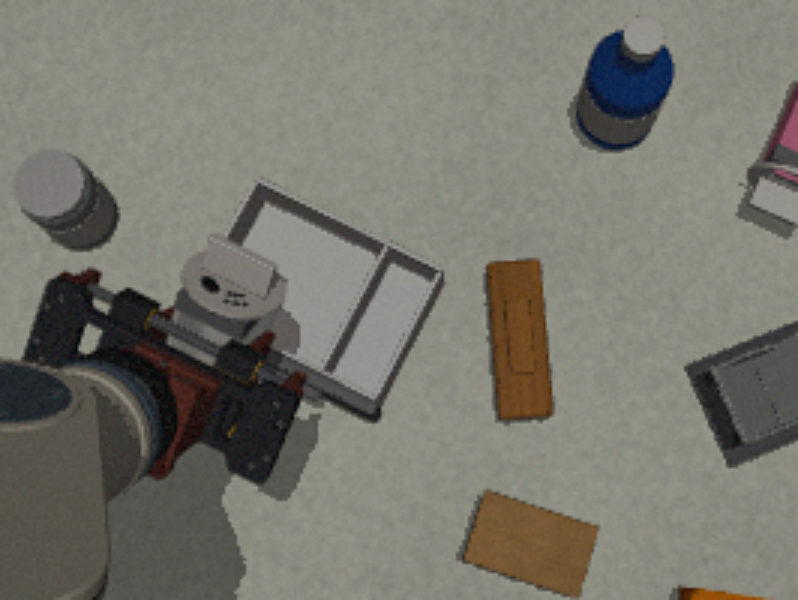

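The top view shows the jar held over the drawer's front side, at crop (235,285), with its mouth pointing along the drawer's +x. The wide floor's centre is near (300,285) and nothing is touched.

>>> {"fn": "servo_tool", "kwargs": {"plan": [[[1,0.14,-0.06,-0.09,0.32,0.95,0],[1,0.14,-0.06,-0.09,0.32,0.95,0],[1,0.14,-0.06,-0.09,0.32,0.95,0],[1,0.14,-0.06,-0.09,0.32,0.95,0],[1,0.14,-0.06,-0.09,0.32,0.95,0]]]}}

```text
t: 13.18
ee_pos: [469.6, 223.8, 194.6]
orientation: [0.504, 2.989, -0.04]
ft_force: [-0.1, -1.4, -2.8]
width: 50.0
grasp_force: 30.0
```

>>> {"fn": "servo_tool", "kwargs": {"plan": [[[1,0.14,-0.06,-0.09,0.32,0.95,0],[1,0.14,-0.06,-0.09,0.32,0.95,0],[1,0.14,-0.06,-0.09,0.32,0.95,0],[1,0.14,-0.06,-0.09,0.32,0.95,0]]]}}

```text
t: 13.52
ee_pos: [492.4, 213.8, 180.3]
orientation: [-0.482, -2.866, -0.041]
ft_force: [0.5, 0.1, -2.4]
width: 50.2
grasp_force: 30.0
```

```bash
python3 - <<'E'
from h import *
dx=np.array([np.cos(np.radians(DY)),np.sin(np.radians(DY)),0])
o=readout.get_obs();print(o['qpos'],o['t'],o['ee_pos'],o['width'])
f,Q=jar_from(o);print('outlet rel',f+Q.apply([-17,0,109.5])-WF,'jz',Q.apply([0,0,1]))
C=tcp_for(WF-10*dx+[0,0,74],45)
step(*C);D=tcp_for(WF-10*dx+[0,0,80],65);step(*D,*C)
E
```

```text
[ 0.33  0.53  1.81  0.16  1.   -1.01] 13.5167 [492.42 213.76 180.32] 50.21466975919318
outlet rel [-13.06  -2.16 100.85] jz [ 0.94 -0.33  0.02]
n 9 [ 0.18 -0.05 -0.07] [ 0.35  0.97 -0.  ] end [558.42 196.83 156.95]
n 4 [ 0.15 -0.05 -0.06] [0.33 0.95 0.  ] end [582.3  188.59 148.22]
```

>>> {"fn": "servo_tool", "kwargs": {"plan": [[[1,0.18,-0.05,-0.07,0.35,0.95,0],[1,0.18,-0.05,-0.07,0.35,0.95,0],[1,0.18,-0.05,-0.07,0.35,0.95,0],[1,0.18,-0.05,-0.07,0.35,0.95,0],[1,0.18,-0.05,-0.07,0.35,0.95,0]]]}}

```text
t: 13.93
ee_pos: [528.7, 203.6, 166.2]
orientation: [-0.404, -2.436, -0.141]
ft_force: [0.2, -0.0, -2.6]
width: 49.9
grasp_force: 30.0
```

>>> {"fn": "servo_tool", "kwargs": {"plan": [[[1,0.18,-0.05,-0.07,0.35,0.95,0],[1,0.18,-0.05,-0.07,0.35,0.95,0],[1,0.18,-0.05,-0.07,0.35,0.95,0],[1,0.18,-0.05,-0.07,0.35,0.95,0],[1,0,0,0,0,0,0]]]}}

```text
t: 14.35
ee_pos: [557.7, 194.8, 152.1]
orientation: [-0.345, -2.087, -0.204]
ft_force: [-1.0, -0.8, -2.3]
width: 50.0
grasp_force: 30.0
```

>>> {"fn": "servo_tool", "kwargs": {"plan": [[[1,0.15,-0.05,-0.06,0.33,0.95,0],[1,0.15,-0.05,-0.06,0.33,0.95,0],[1,0.15,-0.05,-0.06,0.33,0.95,0],[1,0.15,-0.05,-0.06,0.33,0.95,0],[1,0,0,0,0,0,0]]]}}

```text
t: 14.77
ee_pos: [580.5, 187.7, 142.7]
orientation: [-0.288, -1.742, -0.248]
ft_force: [-2.1, -0.5, -1.7]
width: 50.0
grasp_force: 30.0
```

```bash
python3 - <<'E'
from h import *
o=readout.get_obs();print(o['qpos'],o['t'],o['ee_pos'],o['width'],o['ft_force'])
f,Q=jar_from(o);print('outlet rel',f+Q.apply([-17,0,109.5])-WF,'jz',Q.apply([0,0,1]))
a=vision.get_image('scene');w=vision.get_image('wrist')
s=cam('scene');u,v=proj(s,WF+[0,0,40]).astype(int);print(u,v)
a=cv2.resize(a[v-55:v+45,u-65:u+65],(520,400),interpolation=cv2.INTER_CUBIC); w=cv2.resize(w,(280,210))
im=np.zeros((400,800,3),np.uint8);im[:,:520]=a;im[:210,520:]=w;cv2.imwrite('pics/p6.png',im[:,:,::-1])
E
```

```text
[ 0.13  1.09  1.23  0.54  2.11 -1.19] 14.7667 [580.49 187.72 142.71] 49.99562709191053 [-2.06 -0.52 -1.73]
outlet rel [-10.2    2.57  73.69] jz [ 0.41 -0.14 -0.9 ]
281 193
```

View pics/p6.png

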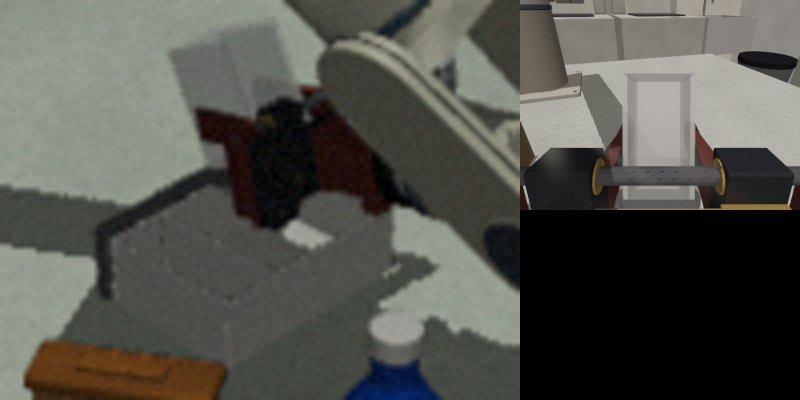

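The jar's upper part looks empty, but the picture hides the lid region. I'll shake and then check.

>>> {"fn": "servo_tool", "kwargs": {"plan": [[[1,0.1,0.3,0.3,0,0,0],[1,-0.1,-0.3,-0.3,0,0,0],[1,-0.1,-0.3,0.3,0,0,0],[1,0.1,0.3,-0.3,0,0,0],[1,0.3,-0.1,0.4,0,0,0]]]}}

```text
t: 15.28
ee_pos: [590.7, 185.8, 159.6]
orientation: [-0.286, -1.743, -0.246]
ft_force: [-0.2, 0.0, -2.0]
width: 49.6
grasp_force: 30.0
```

>>> {"fn": "servo_tool", "kwargs": {"plan": [[[1,-0.3,0.1,-0.4,0,0,0],[1,-0.3,0.1,0.4,0,0,0],[1,0.3,-0.1,-0.4,0,0,0],[1,0,0,0.4,0,0,0],[1,0,0,-0.4,0,0,0]]]}}

```text
t: 15.7
ee_pos: [582.8, 188.9, 150.6]
orientation: [-0.283, -1.752, -0.251]
ft_force: [0.5, 0.7, -0.7]
width: 49.6
grasp_force: 30.0
```

```bash
python3 - <<'E'
from h import *
o=readout.get_obs();print(o['t'],o['ee_pos'],o['width'],o['ft_force'])
dx=np.array([np.cos(np.radians(DY)),np.sin(np.radians(DY)),0])
C=tcp_for(WF-10*dx+[0,0,95],45);B=tcp_for(WF-15*dx+[0,0,110],0); A=tcp_for(WF-25*dx+[0,0,180],-45)
step(*C);step(*B,*C);step(*A,*B)
E
```

```text
15.7 [582.83 188.86 150.57] 49.6029136487673 [ 0.46  0.75 -0.72]
n 4 [-0.15  0.05  0.17] [-0.34 -0.87 -0.  ] end [558.42 196.83 177.95]
n 9 [-0.18  0.06  0.04] [-0.33 -0.95  0.  ] end [492.81 219.46 190.38]
n 9 [-0.14  0.05  0.06] [-0.33 -0.95 -0.  ] end [442.06 236.95 212.99]
```

>>> {"fn": "servo_tool", "kwargs": {"plan": [[[1,-0.15,0.05,0.17,-0.34,-0.87,0],[1,-0.15,0.05,0.17,-0.34,-0.87,0],[1,-0.15,0.05,0.17,-0.34,-0.87,0],[1,-0.15,0.05,0.17,-0.34,-0.87,0],[1,-0.18,0.06,0.04,-0.33,-0.95,0]]]}}

```text
t: 16.12
ee_pos: [550.2, 199.1, 176.0]
orientation: [-0.363, -2.159, -0.184]
ft_force: [0.6, 0.1, -1.8]
width: 50.5
grasp_force: 30.0
```

>>> {"fn": "servo_tool", "kwargs": {"plan": [[[1,-0.18,0.06,0.04,-0.33,-0.95,0],[1,-0.18,0.06,0.04,-0.33,-0.95,0],[1,-0.18,0.06,0.04,-0.33,-0.95,0],[1,-0.18,0.06,0.04,-0.33,-0.95,0],[1,-0.18,0.06,0.04,-0.33,-0.95,0]]]}}

```text
t: 16.53
ee_pos: [513.6, 211.1, 183.6]
orientation: [-0.438, -2.589, -0.111]
ft_force: [-0.6, 0.9, -2.2]
width: 50.0
grasp_force: 30.0
```

>>> {"fn": "servo_tool", "kwargs": {"plan": [[[1,-0.18,0.06,0.04,-0.33,-0.95,0],[1,-0.18,0.06,0.04,-0.33,-0.95,0],[1,-0.18,0.06,0.04,-0.33,-0.95,0],[1,-0.14,0.05,0.06,-0.33,-0.95,0],[1,-0.14,0.05,0.06,-0.33,-0.95,0]]]}}

```text
t: 16.95
ee_pos: [480.4, 222.4, 193.2]
orientation: [-0.512, -3.017, -0.016]
ft_force: [0.3, 0.2, -2.2]
width: 50.3
grasp_force: 30.0
```

>>> {"fn": "servo_tool", "kwargs": {"plan": [[[1,-0.14,0.05,0.06,-0.33,-0.95,0],[1,-0.14,0.05,0.06,-0.33,-0.95,0],[1,-0.14,0.05,0.06,-0.33,-0.95,0],[1,-0.14,0.05,0.06,-0.33,-0.95,0],[1,-0.14,0.05,0.06,-0.33,-0.95,0]]]}}

```text
t: 17.37
ee_pos: [452.5, 232.2, 205.0]
orientation: [0.471, 2.754, -0.086]
ft_force: [1.0, -1.3, -2.1]
width: 50.0
grasp_force: 30.0
```

>>> {"fn": "servo_tool", "kwargs": {"plan": [[[1,-0.14,0.05,0.06,-0.33,-0.95,0],[1,-0.14,0.05,0.06,-0.33,-0.95,0],[1,0,0,0,0,0,0]]]}}

```text
t: 17.62
ee_pos: [441.6, 234.7, 207.8]
orientation: [0.446, 2.611, -0.123]
ft_force: [-1.2, -0.4, -2.5]
width: 49.9
grasp_force: 30.0
```

```bash
python3 - <<'E'
from h import *
o=readout.get_obs();print(o['t'],o['ee_pos'],o['qpos'],o['width'])
a=vision.get_image('top');w=vision.get_image('wrist')
im=np.zeros((600,800,3),np.uint8)
im[:,:400]=cv2.resize(a[140:260,155:235],(400,600),interpolation=cv2.INTER_CUBIC);im[:300,400:]=cv2.resize(w,(400,300))
im[300:,400:]=cv2.resize(vision.get_image('scene')[130:230,220:353],(400,300),interpolation=cv2.INTER_CUBIC)
cv2.imwrite('pics/p7.png',im[:,:,::-1])
c=cam('top');print((proj(c,WF)-[155,140])*5)
f,Q=jar_from(o);L=[500.4,-177.8,273.7];step(np.array(L),SEATR)
E
```

```text
17.6167 [441.63 234.73 207.8 ] [ 0.65  0.36  2.12 -0.87  0.55  0.15] 49.92533627342482
[225.63 286.54]
n 11 [ 0.13 -0.94  0.15] [-0.02 -0.03 -0.74] end [ 500.4 -177.8  273.7]
```

View pics/p7.png

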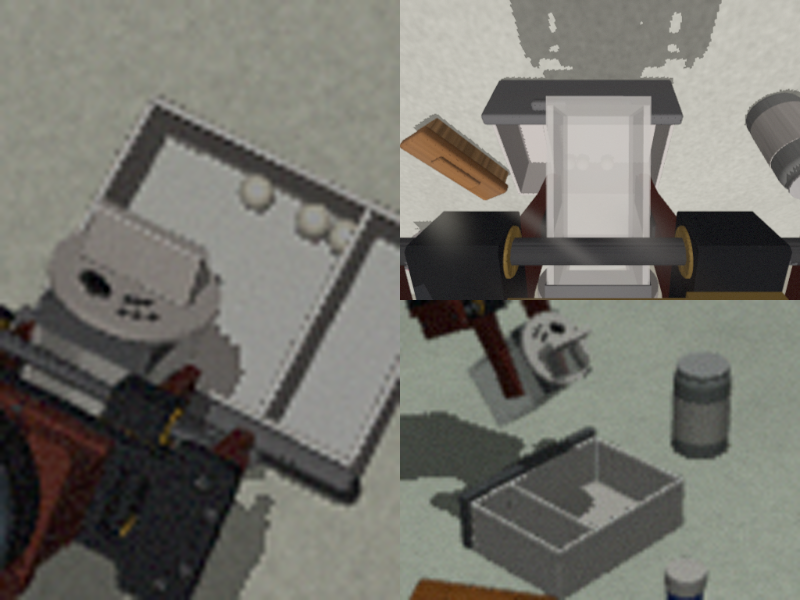

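The picture shows all three balls in the wide compartment, at crop (257,192), (313,222) and (343,238), and the jar is empty. Next I take the jar back to the cradle.

>>> {"fn": "servo_tool", "kwargs": {"plan": [[[1,0.13,-0.94,0.15,-0.02,-0.03,-0.74],[1,0.13,-0.94,0.15,-0.02,-0.03,-0.74],[1,0.13,-0.94,0.15,-0.02,-0.03,-0.74],[1,0.13,-0.94,0.15,-0.02,-0.03,-0.74],[1,0.13,-0.94,0.15,-0.02,-0.03,-0.74]]]}}

```text
t: 18.18
ee_pos: [470.1, 44.8, 237.7]
orientation: [0.867, 2.508, -0.237]
ft_force: [0.7, -0.1, -1.7]
width: 49.6
grasp_force: 30.0
```

>>> {"fn": "servo_tool", "kwargs": {"plan": [[[1,0.13,-0.94,0.15,-0.02,-0.03,-0.74],[1,0.13,-0.94,0.15,-0.02,-0.03,-0.74],[1,0.13,-0.94,0.15,-0.02,-0.03,-0.74],[1,0.13,-0.94,0.15,-0.02,-0.03,-0.74],[1,0.13,-0.94,0.15,-0.02,-0.03,-0.74]]]}}

```text
t: 18.6
ee_pos: [495.7, -143.9, 267.8]
orientation: [1.265, 2.341, -0.344]
ft_force: [0.5, -0.0, -2.0]
width: 50.2
grasp_force: 30.0
```

>>> {"fn": "servo_tool", "kwargs": {"plan": [[[1,0.13,-0.94,0.15,-0.02,-0.03,-0.74],[1,0,0,0,0,0,0]]]}}

```text
t: 18.77
ee_pos: [502.5, -184.6, 275.2]
orientation: [1.345, 2.296, -0.366]
ft_force: [0.3, -0.8, -2.4]
width: 49.8
grasp_force: 30.0
```

```bash
python3 - <<'E'
from h import *
o=readout.get_obs();print(o['t'],o['ee_pos'],o['ft_force'],o['width'])
step(SEATP+[0,0,40],SEATR);step(SEATP,SEATR)
E
```

```text
18.7667 [ 502.54 -184.59  275.23] [ 0.34 -0.8  -2.39] 49.81235086159369
n 3 [-0.02  0.06 -0.85] [0.02 0.02 0.05] end [ 500.4 -177.8  173.7]
n 4 [-0.01  0.04 -0.89] [0.01 0.01 0.04] end [ 500.4 -177.8  133.7]
```

>>> {"fn": "servo_tool", "kwargs": {"plan": [[[1,-0.02,0.06,-0.85,0.02,0.02,0.05],[1,-0.02,0.06,-0.85,0.02,0.02,0.05],[1,-0.01,0.05,-0.6,0.02,0.02,0.05],[1,0,0,0,0,0,0],[1,0,0,0,0,0,0]]]}}

```text
t: 19.18
ee_pos: [498.4, -172.3, 180.3]
orientation: [1.324, 2.321, -0.362]
ft_force: [0.1, 0.0, -1.6]
width: 50.1
grasp_force: 30.0
```

```bash
python3 - <<'E'
from h import *
o=readout.get_obs();print(o['t'],o['ee_pos'],o['ft_force'],o['width'],o['qpos'])
step(SEATP+[0,0,6],SEATR);step(SEATP,SEATR)
E
```

```text
19.1833 [ 498.41 -172.3   180.3 ] [ 0.12  0.02 -1.55] 50.090844707655954 [-0.19  0.43  2.1  -1.03  0.45  0.19]
n 2 [ 0.03 -0.07 -0.51] [-0.01 -0.04 -0.04] end [ 500.4 -177.8  139.7]
n 2 [ 0.03 -0.07 -0.58] [-0.01 -0.04 -0.04] end [ 500.4 -177.8  133.7]
```

>>> {"fn": "servo_tool", "kwargs": {"plan": [[[1,0.02,-0.07,-0.35,-0.01,-0.04,-0.04],[1,0.03,-0.07,-0.35,-0.01,-0.04,-0.04],[1,0,0,-0.1,0,0,0],[1,0,0,0,0,0,0]]]}}

```text
t: 19.52
ee_pos: [501.4, -177.9, 149.8]
orientation: [1.33, 2.306, -0.359]
ft_force: [-1.1, -0.6, -1.0]
width: 50.0
grasp_force: 30.0
```

```bash
python3 - <<'E'
from h import *
o=readout.get_obs();print(o['t'],o['ee_pos'],o['ft_force'],o['moment'],o['width'])
step(SEATP,SEATR)
E
```

```text
19.5167 [ 501.36 -177.87  149.79] [-1.09 -0.62 -1.04] [0.34 0.04 0.03] 49.992111202141054
n 1 [-0.02  0.   -0.4 ] [ 0.01  0.04 -0.01] end [ 500.4 -177.8  133.7]
```

>>> {"fn": "servo_tool", "kwargs": {"plan": [[[1,-0.02,0,-0.15,0,0.04,0],[1,0,0,-0.15,0,0,0],[1,0,0,0,0,0,0]]]}}

```text
t: 19.77
ee_pos: [500.2, -177.5, 137.3]
orientation: [1.33, 2.31, -0.361]
ft_force: [-0.9, 0.8, -1.7]
width: 49.8
grasp_force: 30.0
```

>>> {"fn": "servo_tool", "kwargs": {"plan": [[[1,0,0,-0.06,0,0,0],[1,0,0,0,0,0,0]]]}}

```text
t: 19.93
ee_pos: [500.3, -177.5, 134.9]
orientation: [1.33, 2.31, -0.361]
ft_force: [0.3, -0.2, -1.7]
width: 49.7
grasp_force: 30.0
```

>>> {"fn": "servo_tool", "kwargs": {"plan": [[[1,0,0,-0.04,0,0,0],[1,0,0,0,0,0,0]]]}}

```text
t: 20.1
ee_pos: [500.4, -177.6, 133.8]
orientation: [1.33, 2.309, -0.362]
ft_force: [-1.1, 1.8, 4.2]
width: 49.8
grasp_force: 30.0
```

Seated at the same pose, with light contact. I'll release and back off.

>>> {"fn": "servo_tool", "kwargs": {"plan": [[[-1,0,0,0,0,0,0],[-1,0,0,0,0,0,0],[-1,0,0,0,0,0,0],[-1,0,0,0,0,0,0],[-1,0,0,0,0,0,0]]]}}

```text
t: 20.52
ee_pos: [500.1, -177.5, 133.0]
orientation: [1.33, 2.31, -0.362]
ft_force: [-0.5, -0.8, 0.4]
width: 79.5
grasp_force: 0.0
```

>>> {"fn": "servo_tool", "kwargs": {"plan": [[[-1,-0.07,0.12,0.25,0,0,0],[-1,-0.15,0.25,0.5,0,0,0],[-1,-0.15,0.25,0.5,0,0,0],[-1,-0.15,0.25,0.5,0,0,0],[-1,0,0,0,0,0,0]]]}}

```text
t: 20.93
ee_pos: [479.5, -141.8, 205.6]
orientation: [1.328, 2.308, -0.359]
ft_force: [0.8, -0.7, -0.3]
width: 87.9
grasp_force: 0.0
```

```bash
python3 - <<'E'
from h import *
o=readout.get_obs();print(o['t'],o['ee_pos'],o['ft_force'],o['width'])
w=vision.get_image('wrist');c=cam('wrist',o);cv2.imwrite('pics/w8.png',w[:,:,::-1])
# compare jar/cradle region of the scene picture with the start: dial disc (bright, unsaturated)
a=cv2.imread('pics/scene0.png');b=vision.get_image('scene')[:,:,::-1];cv2.imwrite('pics/s8.png',b)
for n,i in(('before',a),('after',b)):
    m=(i[235:290,170:225].min(2)>165).astype(np.uint8);k,_,st,ce=cv2.connectedComponentsWithStats(m)
    print(n,[(s[:5],q) for s,q in zip(st[1:],ce[1:]) if s[4]>60])
print('disc centre pred scene',proj(cam('scene'),F0+109.5*JZ),'wrist',proj(c,F0+107*JZ+36*JX),'foot edge',proj(c,F0+33*JX))
g=w.astype(int);u,v=proj(c,F0+50*JZ+33*JX).astype(int);print(u,v)
print('row',g[v,u-70:u+71:3].mean(1).astype(int));print('col',g[v-110:v+90:4,u].mean(1).astype(int))
E
```

```text
20.9333 [ 479.52 -141.83  205.58] [ 0.83 -0.7  -0.29] 87.92297975622982
before []
after []
disc centre pred scene [192.75 265.04] wrist [251.94 285.76] foot edge [252.35 110.55]
252 192
row [177 176 172 174 172 177 170 171 173 110  88 175 168 141 152 174 175 175
 175 174 174 176 175 175 174 174 176 175 174 174 175 174 174 156 149 138
 174 173 124 175 177 177 174 174 177 174 176]
col [ 42  44  44  43  46  65 100 149 144 153 154 157 167 174 174 175 175 175
 173 175 174 173 174 175 174 175 176 176 175 175 174 175 174 174 178 179
 181 178 178 171 169 169 167 150 114 116 112 112 109  87]
```

>>> {"fn": "servo_tool", "kwargs": {"plan": [[[-1,-0.3,0.5,0.7,0,0,0],[-1,-0.3,0.8,0.5,0,0,0],[-1,-0.3,0.9,0.2,0,0,0],[-1,-0.3,0.9,0.2,0,0,0],[-1,0,0,0,0,0,0]]]}}

```text
t: 21.45
ee_pos: [430.8, -14.7, 267.2]
orientation: [1.324, 2.312, -0.358]
ft_force: [0.3, -0.1, 0.4]
width: 87.6
grasp_force: 0.0
```

>>> {"fn": "servo_tool", "kwargs": {"plan": [[[-1,0,0,0,0,0,0],[-1,0,0,0,0,0,0]]]}}

```text
t: 21.62
ee_pos: [431.5, -19.0, 266.2]
orientation: [1.329, 2.311, -0.363]
ft_force: [0.6, 0.8, 0.2]
width: 88.0
grasp_force: 0.0
```

```bash
python3 - <<'E'
from h import *
for n in('top','scene'):
    a=cv2.imread(f'pics/{n}0.png');b=vision.get_image(n)[:,:,::-1]
    d=(cv2.GaussianBlur(cv2.absdiff(a,b),(3,3),0).max(2)>35).astype(np.uint8)
    k,_,st,ce=cv2.connectedComponentsWithStats(d)
    print(n,[tuple(s) for s in st[1:] if s[4]>8], 'dial',proj(cam(n),F0+107*JZ),'foot',proj(cam(n),F0),'wide',proj(cam(n),WF))
    if n=='scene':
        x,y=proj(cam(n),F0+109*JZ).astype(int)
        for i in(a,b):
            h=cv2.cvtColor(i,cv2.COLOR_BGR2GRAY)[y-28:y+28,x-28:x+28]; m=(h>120).astype(np.uint8)
            k,_,s2,c2=cv2.connectedComponentsWithStats(m);print([(tuple(p),tuple(q.round(1))) for p,q in zip(s2[1:],c2[1:]) if p[4]>60])
print(readout.get_obs()['ee_pos'])
E
```

```text
top [(np.int32(215), np.int32(186), np.int32(6), np.int32(3), np.int32(9)), (np.int32(157), np.int32(190), np.int32(195), np.int32(194), np.int32(16997)), (np.int32(382), np.int32(208), np.int32(4), np.int32(6), np.int32(16)), (np.int32(386), np.int32(220), np.int32(8), np.int32(9), np.int32(41)), (np.int32(435), np.int32(371), np.int32(77), np.int32(13), np.int32(555))] dial [388.3  215.71] foot [349.44 233.02] wide [200.13 197.31]
scene [(np.int32(31), np.int32(0), np.int32(6), np.int32(4), np.int32(18)), (np.int32(49), np.int32(0), np.int32(26), np.int32(40), np.int32(502)), (np.int32(106), np.int32(0), np.int32(37), np.int32(19), np.int32(375)), (np.int32(146), np.int32(16), np.int32(25), np.int32(9), np.int32(124)), (np.int32(138), np.int32(19), np.int32(12), np.int32(14), np.int32(58)), (np.int32(156), np.int32(19), np.int32(59), np.int32(44), np.int32(1318)), (np.int32(44), np.int32(24), np.int32(20), np.int32(14), np.int32(152)), (np.int32(87), np.int32(26), np.int32(24), np.int32(70), np.int32(607)), (np.int32(108), np.int32(34), np.int32(14), np.int32(11), np.int32(109)), (
[... 893 characters left out ...]
, np.int32(237), np.int32(7), np.int32(2), np.int32(13)), (np.int32(183), np.int32(240), np.int32(4), np.int32(3), np.int32(9)), (np.int32(230), np.int32(243), np.int32(3), np.int32(4), np.int32(11)), (np.int32(181), np.int32(251), np.int32(26), np.int32(31), np.int32(419))] dial [192.89 265.12] foot [198.41 268.22] wide [281.63 205.01]
[((np.int32(0), np.int32(0), np.int32(56), np.int32(56), np.int32(1975)), (np.float64(23.1), np.float64(22.2)))]
[((np.int32(0), np.int32(0), np.int32(56), np.int32(56), np.int32(1854)), (np.float64(21.8), np.float64(22.5))), ((np.int32(24), np.int32(31), np.int32(17), np.int32(14), np.int32(164)), (np.float64(32.1), np.float64(37.5)))]
[431.37 -19.88 266.17]
```

In the top view only the dial face and the arm with its shadow have changed, so the jar sits as it did before. Handing in.

```bash
python3 -c "
from workcell import close_job
print(close_job())"
```

```text
the job is handed in; nothing more can be done
None
```

The job is handed in: I turned the dial to its largest opening with the jar in its cradle, all three balls are in the wide compartment, the jar is back in the cradle with the dial left there, and at about 22 s the arm stands clear; close_job() returned no verdict.

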